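# Plug the round flask and hold it down in the sprung test ring

### The job

Get the round metal flask ready for its leak test. While it still stands in the plain wooden rest ring, push the thin plug rod (not the stout one beside it) from the wooden block down into its neck until the plug's head sits on the rim; then take the flask by the neck, set it upright in the sprung ring of the test stand and press it down until the ring is fully down at its stop. Do not let go: finish while you are still holding the flask pressed down, with the plug in place and without touching the stand yourself.

Things in the scene. Friction and masses are not known exactly. Their poses are not given: they have to be found in the camera images.
- plug_head (a point): The thin plug rod: steel, upright, 70 mm long, 20 g. Rod 8 mm in diameter and 42 mm long, tapered to 4 mm over the last 8 mm at the tip; above it a cylindrical head 16 mm in diameter and 28 mm tall, to be gripped. This point is the middle of the head: 14 mm below its top, 14 mm above the head's underside, 56 mm above the rod's tip; z points up along the rod. At the start it hangs loosely in a 9.6 mm hole of the block, head resting on the block's top.
- plug_seat (a point): Centre of the underside of the thin plug's head (the face that comes to sit on the flask's rim); 42 mm above the rod's tip.
- bung_head (a point): The stout plug, which does not fit the flask: same lengths, but rod 16 mm and head 26 mm in diameter. It stands in the same block 60 mm from the thin plug. This point is the middle of its head. It is not needed.
- block: Fixed wooden block, 46 x 108 x 46 mm (x, y, z of its own axes), that holds the two plugs upright; origin at the centre of its underside. The thin plug stands at its own y = +30 mm, the stout one at y = -30 mm, so fingers that close along its own x keep clear of the stout plug.
- flask_neck (a point): The round metal flask, loose, about 0.36 kg with its weight low in the bulb: a ball-shaped bulb 68 mm in diameter with a straight round neck on top, 28 mm in outside diameter, with an open 12 mm bore 46 mm deep; whole height 114 mm. This point is on the neck's axis, 19 mm below the rim and 61 mm above the bulb's centre; z points up along the neck. The neck's free length for gripping is the 45 mm below the rim. With the plug in, the plug's head stands 28 mm above the rim.
- flask_mouth (a point): Centre of the flask's rim, the mouth of the bore; 80 mm above the bulb's centre.
- flask_bulb (a point): Centre of the flask's ball-shaped bulb (radius 34 mm).
- rest_top (a point): Fixed plain wooden rest ring, 80 mm outside and 48 mm inside diameter, 22 mm tall, in which the flask stands upright at the start; this point is the centre of its top face. The bulb's centre then lies 24 mm above it.
- stand: Fixed test stand: a grey round foot, 108 mm in diameter and 10 mm thick, with three short sleeves and a small rubber pad in the middle; above it the sprung ring slides straight up and down. Origin at the centre of the foot's underside.
- ring_top (a point): Centre of the top face of the stand's steel sprung ring: 92 mm outside and 48 mm inside diameter, 10 mm thick; it moves with the ring. Unpressed it lies 64 mm above the bench, fully down 44 mm. A flask seated in the ring has its bulb's centre 24 mm above this point.
- sprung_ring (a joint): How far the sprung ring is pressed down, in m: 0 = up (it stays up under the flask's weight), 0.020 = fully down on its hard stop. The spring pushes up with 7 N at 0, rising by 0.5 N per mm to 17 N at the stop, of which the flask's weight takes 3 to 4.5 N.

How it is judged:
By the outcome, as a careful person would: the job done as asked, in the order asked, and still so for the second after the job is handed in, while the arm keeps its last pose, push and grip.
It also fails if it takes over 54 s, if anything falls off the work surface, if the arm or the gripper's body presses on something with over 40 N, if the wrist force passes 120 N, or if a joint passes its speed limit or range.

### The arm

A 6-joint arm with a two-finger parallel gripper is mounted at the origin on a cart in front of the work surface, level with it; the furniture and walls round the work are solid. World frame = base frame: x ahead of the robot, y to its left, z up, the work surface at z = 0. Lengths are in m, angles in rad, forces in N, time in s.
With the tool pointing down it reaches from about 0.35 to 0.975 m from the base axis. Payload 4.9 kg.
Tool frame: the origin (TCP) lies midway between the tips of the shut fingers; the grasp point (between the pads) lies env.hold_point_z behind it (env.hold_point_z is the distance from the TCP to the grasp point, in m); z points along the fingers, y is the direction in which the jaws open and shut (so a half turn about z gives the same grasp; the last joint's range is limited). The gripper opens to 85 mm and grips with 20 to 120 N. Pads are 22 mm wide; open, the fingers measure 114 mm over their backs; the gripper's body (76 mm by 85 mm) begins 54 mm behind the grasp point. The pads swing forward as they close: fully open they stand 13 mm farther back than shut.
Start: joints at [1.153, 0.053, 1.613, -0, 1.476, -0.119], TCP at [0.184, 0.597, 0.231] pointing down, gripper open.
Joint ranges: [-3.01, 3.01], [-1.01, 2.22], [0.06, 2.58], [-1.02, 4.17], [0.09, 2.62], [-3.14, 3.14]. Speed limits (rad/s): [2.57, 2.57, 3.14, 3.14, 3.14, 3.14].

### API

Orientations are given as a unit quaternion [x, y, z, w].
In Python, from workcell import env, viewer gives the robot as it stands.
- The arm moves only by the tool move_arm, never from a script. Its argument "moves" is a list of rows, each an object with "translation": the shift along the tool's x, y, z in m, a list of three; "dr": the turn, a rotation vector about the tool's x, y, z in rad, a list of three; "gripper": the gripper command: -1 is fully open, 1 is shut, values between are in proportion. In form: [{"translation": [tx, ty, tz], "dr": [rx, ry, rz], "gripper": gripper}, ...]. A call has exactly 5 rows; each row shifts and turns the commanded pose from where the row before left it, along the tool's axes as they then stand; what a row does not reach is not made up. A row lasts 1/12 s, in which the tool goes at most 41.7 mm and 7.16 degrees, less where a joint would pass 70% of its speed; a pose out of reach is approached as far as the arm can. A call with a gripper value outside its range is refused whole. The fingers move at their own pace and stop on an object; "squeeze" is the grip in N (left out, the last holds). Time passes only in rows, so rows that do not move let the fingers close, or fill a call up. It gives the time, the measured TCP pose, the force and the opening at its end, in the units of the state.
- env.sense(): the state, without advancing time (a new reading comes with each control period).
- viewer.capture(name): name is "side" or "top"; returns a dict with "img" (420x560x3 uint8, red, green, blue), "intrinsics" (3x3 intrinsics, pixels), "R" (3x3) and "t" (3): a world point X has camera coordinates R X + t. Camera axes: x right, y down, z forward; pixel columns grow to the right and rows downward; lengths in m; the calibration is good to about 2 mm. A picture is of the moment at which its call begins. There is no depth.
- env.finish_job(): hands the job in, once; it reports no verdict.
The state is a dict: "clock": time; "q": joint angles; "joint_vel": joint speeds; "effort": joint torques, N m; "tcp_pos": TCP position; "orientation": TCP orientation; "force": force on the tool from outside, world axes, zero at the start; "torque": the same for the moment, N m; "finger_gap": opening from 0.0 (shut) to 1.0 (fully open).
Only numpy, scipy, OpenCV 4.12 (cv2) and the standard library are available. Lean on these libraries where they do the work, as an engineer would, in place of code of your own. Each camera call takes 0.05 s, during which the arm holds its last target.

## Working session

There is one attempt and no reset: what is moved stays moved. The work goes in short steps, Python scripts to look and compute and a tool call to move; the robot and the scene stay as the last step left them, time stands still between calls to the robot, and variables do not carry over. Pictures are saved under pics/ and viewed, and the job is handed in when it is done.

Besides the shell and the picture viewer there is one more tool, called after "Emit:" as name([rows], argument=value, ...), one row to a line, values as JSON. move_arm: Moves the arm, as the interface text tells. Its arguments: {"type":"object","properties":{"moves":{"type":"array"},"squeeze":{"type":"number"}},"required":["moves"]}

```bash
ls; mkdir -p pics
python3 - <<'E'
from workcell import env, viewer
import cv2
print(env.sense(), env.hold_point_z)
for n in ("side","top"):
    c=viewer.capture(n); cv2.imwrite(f"pics/{n}0.png",c["img"][:,:,::-1]); print(n,c["intrinsics"],c["R"],c["t"])
E
```

```text
pics
{'clock': 0.0, 'q': array([ 1.15300473e+00,  5.33740244e-02,  1.61428917e+00,  2.14112476e-05,
        1.47598725e+00, -1.19004021e-01]), 'joint_vel': array([-0.00067589, -0.00122963,  0.00168907,  0.0003023 ,  0.00035694,
       -0.00129133]), 'effort': array([-1.69122850e-03, -3.93678474e+01, -3.70177281e+01, -2.39068386e-04,
        6.71748421e-03, -1.62060205e-07]), 'tcp_pos': array([0.18372027, 0.59674214, 0.23005526]), 'orientation': array([ 1.48839632e-01,  9.88860812e-01, -9.89229805e-04, -2.83124014e-04]), 'force': array([ 0.32781206, -0.42264128,  0.64013017]), 'torque': array([-0.05077937, -0.05075389,  0.00052358]), 'finger_gap': 1.0016809951170258} 0.0187
side [[502.95060508   0.         278.7362524 ]
 [  0.         502.95060508 213.43815777]
 [  0.           0.           1.        ]] [[-0.99281201 -0.11712181 -0.02463333]
 [-0.02232355  0.38342239 -0.92330327]
 [ 0.11758392 -0.91611667 -0.38328092]] [0.53686827 0.10773163 1.03073354]
top [[484.15974054   0.         278.24236087]
 [  0.         484.15974054 205.45117904]
 [  0.           0.           1.        ]] [[-0.02621539 -0.99963435  0.00662735]
 [-0.98214828  0.02452034 -0.1865034 ]
 [ 0.1862727  -0.0113983  -0.98243196]] [0.01851219 0.54715082 1.07707897]
```

View pics/side0.png

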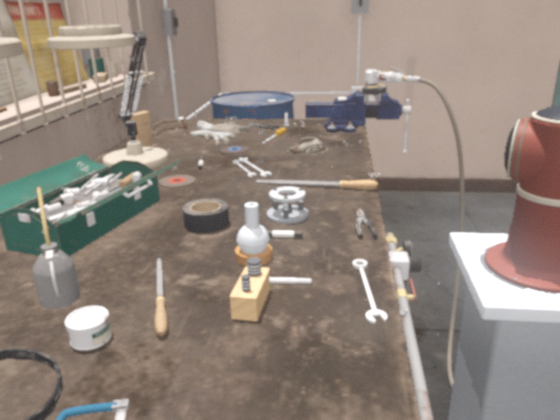

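View pics/top0.png

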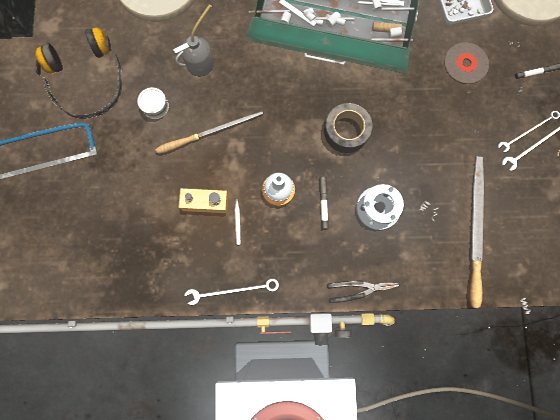

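The side view shows the block at about (252,290), the flask at (252,235) and the stand at (288,203). In the top view the block is at (203,200), the flask at (278,188) and the stand at (381,206). I'll zoom in on these.

Run:
```python
import cv2
a=cv2.imread("pics/side0.png")[165:325,210:330]; b=cv2.imread("pics/top0.png")[160:240,165:415]
cv2.imwrite("pics/s0z.png",cv2.resize(a,None,fx=3.7,fy=3.7,interpolation=cv2.INTER_CUBIC))
cv2.imwrite("pics/t0z.png",cv2.resize(b,None,fx=3.2,fy=3.2,interpolation=cv2.INTER_CUBIC))
```

```text
(no output)
```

View pics/s0z.png

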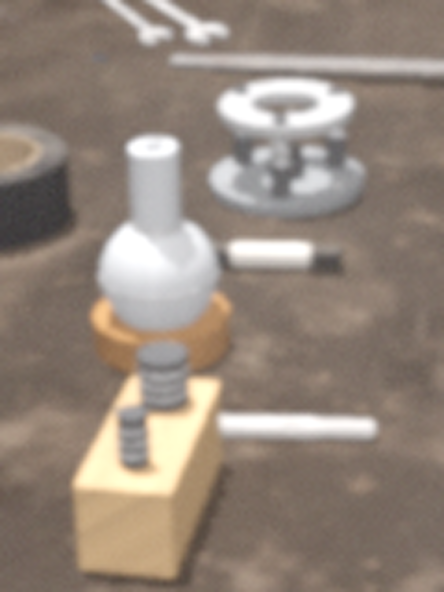

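View pics/t0z.png

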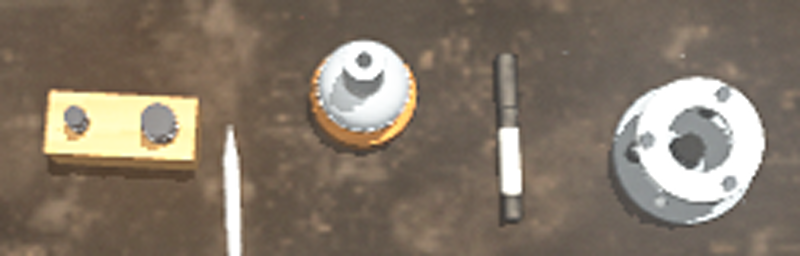

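Run:
```python
import cv2
s=cv2.imread("pics/side0.png"); t=cv2.imread("pics/top0.png")
def z(im,r,c,h,w,f,n):
    o=cv2.resize(im[r:r+h,c:c+w],None,fx=f,fy=f,interpolation=cv2.INTER_CUBIC)
    for i in range(0,w,10): cv2.putText(o,str(c+i),(i*f,10),0,.35,(0,0,255));cv2.line(o,(int((i+.5)*f),0),(int((i+.5)*f),h*f),(0,0,255),1)
    for i in range(0,h,10): cv2.putText(o,str(r+i),(0,i*f+10),0,.35,(0,0,255));cv2.line(o,(0,int((i+.5)*f)),(w*f,int((i+.5)*f)),(0,0,255),1)
    cv2.imwrite(n,o)
z(t,180,170,40,70,11,"pics/a1.png")
z(t,165,255,50,60,11,"pics/a2.png")
z(t,175,350,60,60,10,"pics/a3.png")
z(s,250,225,50,60,11,"pics/a4.png")
z(s,195,230,50,50,11,"pics/a5.png")
z(s,180,260,45,55,12,"pics/a6.png")
```

```text
(no output)
```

View pics/a1.png

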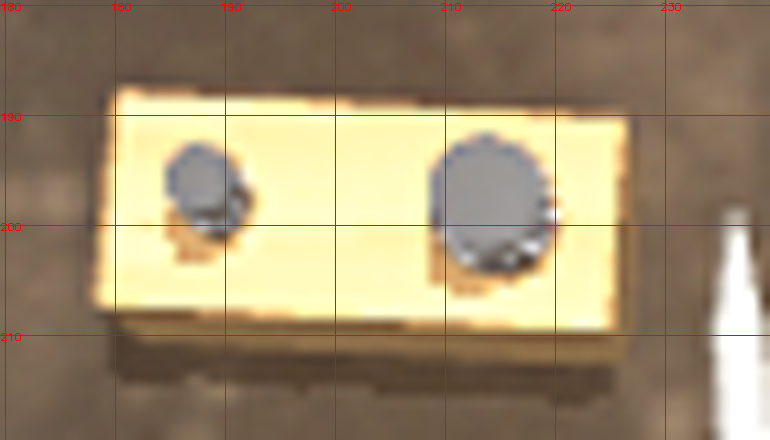

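View pics/a2.png

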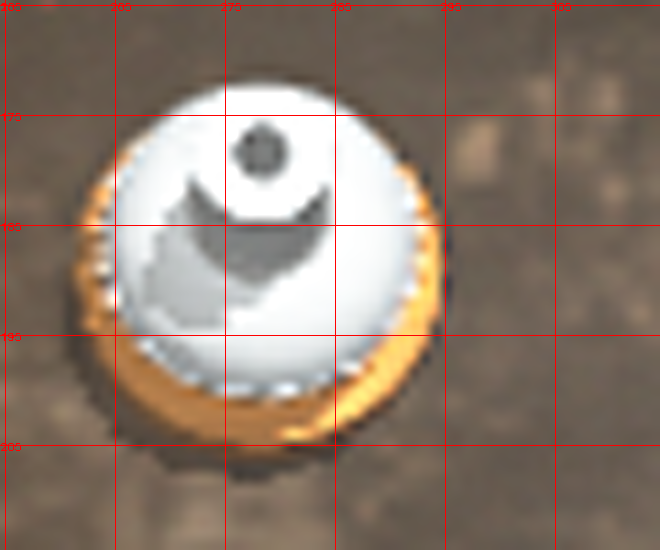

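View pics/a3.png

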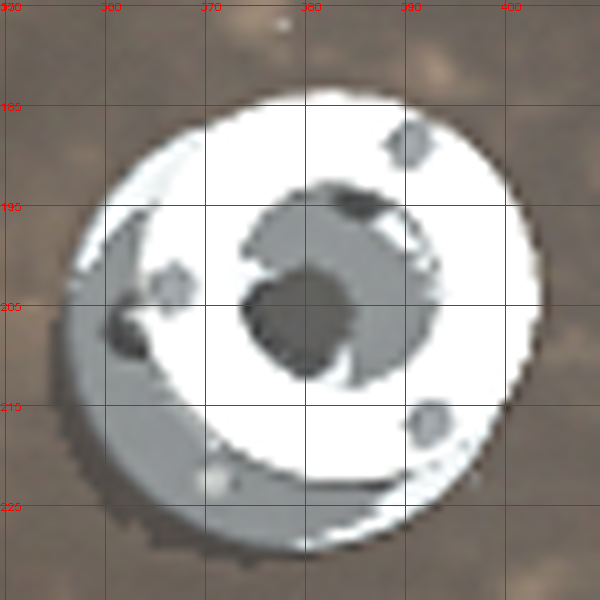

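View pics/a4.png

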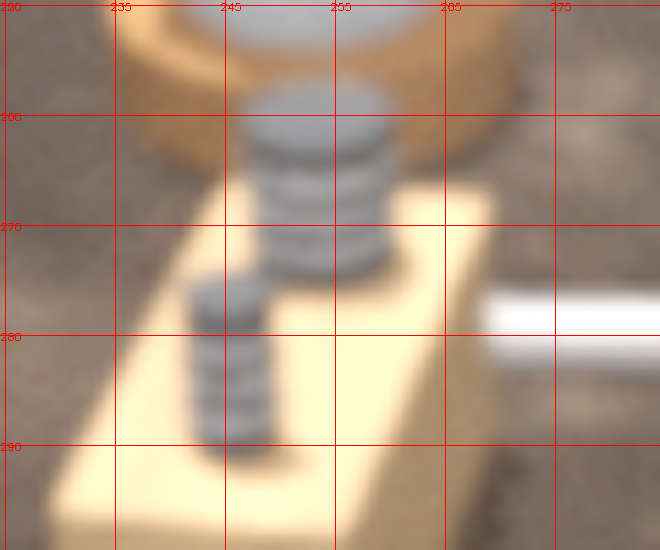

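View pics/a5.png

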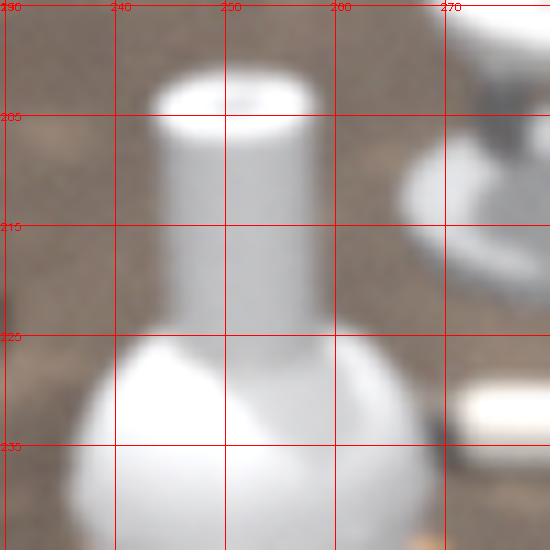

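View pics/a6.png

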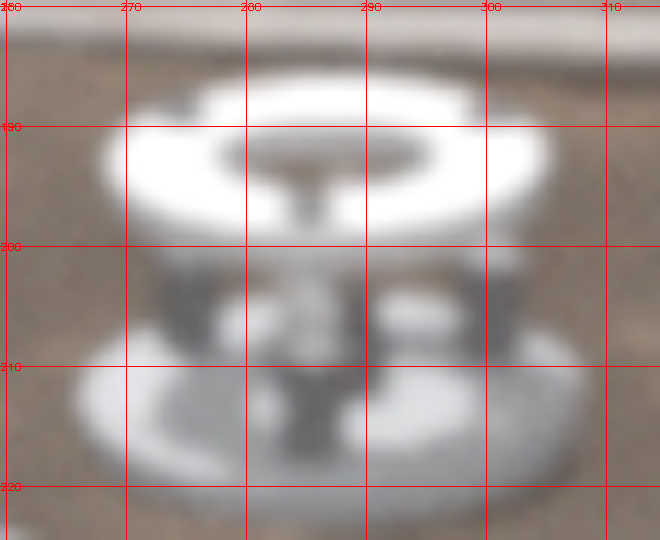

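```bash
cat > h.py <<'E'
import numpy as np, cv2
from workcell import env, viewer
from scipy.optimize import least_squares
CAM={}
def cam(n):
    if n not in CAM: CAM[n]=viewer.capture(n)
    return CAM[n]
def proj(c,X):
    p=c["R"]@np.asarray(X,float)+c["t"]; p=c["intrinsics"]@p; return p[:2]/p[2]
def tri(ps,pt,z=None):
    cs,ct=cam("side"),cam("top")
    f=lambda X: np.r_[proj(cs,X)-ps,proj(ct,X)-pt]
    r=least_squares(f,[.45,.1,.1]); out=[r.x.round(4),r.fun.round(1)]
    if z is not None:
        r=least_squares(lambda q:f([q[0],q[1],z]),[.45,.1]); out+=[r.x.round(4),r.fun.round(1)]
    return out
def ray(n,p,z):
    c=cam(n); return least_squares(lambda q: proj(c,[q[0],q[1],z])-p,[.45,.1]).x.round(4)
E
python3 - <<'E'
from h import *
print("thin",tri([245.3,276.1],[188.05,196.05],.074))
print("rim",tri([250.9,204.0],[278.3,178.3],.126))
print("ring",tri([286.7,192.3],[383.5,203.1],.064))
# block top corners, top view a1 zoom
co=[ray("top",[170+a/11-.5,180+b/11-.5],.046) for a,b in [(115,90),(627,116),(614,331),(98,307)]]
print(co, np.mean(co,0))
st=ray("top",[170+490/11-.5,180+197/11-.5],.074); th=ray("top",[188.05,196.05],.074)
print("stout",st,"thin",th,th-st,np.linalg.norm(th-st))
c=np.array(co)
e1=(c[0]-c[1]+c[3]-c[2])/2; print(np.degrees(np.arctan2(e1[1],e1[0])),np.linalg.norm(e1))
s=env.sense(); print(s["clock"])
from scipy.spatial.transform import Rotation as R
print(R.from_quat(s["orientation"]).as_matrix().round(4))
E
```

```text
thin [array([0.572 , 0.2111, 0.072 ]), array([ 0.4,  0.1, -0.1, -0.6]), array([0.5717, 0.2119]), array([ 0.5, -0.7, -0.6, -0.6])]
rim [array([0.595 , 0.0037, 0.125 ]), array([ 0.3,  0.1, -0. , -0.3]), array([0.5949, 0.0041]), array([ 0.4, -0.3, -0.2, -0.4])]
ring [array([ 0.5457, -0.2388,  0.0628]), array([ 0.4,  0.1, -0. , -0.4]), array([ 0.5455, -0.2383]), array([ 0.5, -0.3, -0.1, -0.4])]
[array([0.5968, 0.2348]), array([0.5884, 0.1253]), array([0.5417, 0.1283]), array([0.5496, 0.2378])] [0.569125 0.18155 ]
stout [0.5656 0.1511] thin [0.5702 0.2106] [0.0046 0.0595] 0.059677550217816414
85.74336819677438 0.10980288019901849
0.2
[[-9.557e-01  2.944e-01 -5.000e-04]
 [ 2.944e-01  9.557e-01 -1.200e-03]
 [ 1.000e-04 -1.300e-03 -1.000e+00]]
```

Both views agree: residuals are under 1 px, and the heights come out at 72, 125 and 63 mm against 74, 126 and 64 expected. The plug spacing measures 59.7 mm. The thin plug is the left one, at the block's +y end. Next is a planner helper that prints rounded rows.

```bash
cat >> h.py <<'E'
from scipy.spatial.transform import Rotation as Rot
def plan(target,yaw=None,n=10,pos=None,q=None):
    s=env.sense(); p=np.array(s["tcp_pos"] if pos is None else pos); R=Rot.from_quat(s["orientation"])
    m=R.as_matrix(); cur=np.arctan2(m[1,1],m[0,1])
    y=cur if yaw is None else yaw
    ty=np.array([np.cos(y),np.sin(y),0]); tz=np.array([0,0,-1.]); T=Rot.from_matrix(np.c_[np.cross(ty,tz),ty,tz])
    rv=(R.inv()*T).as_rotvec()
    for i in range(n):
        t=R.inv().apply((np.array(target)-p)/(n-i)); d=(R.inv()*T).as_rotvec()/(n-i)
        t=t.round(4); d=d.round(4); print(t.tolist(),d.tolist())
        p=p+R.apply(t); R=R*Rot.from_rotvec(d)
    print("end",p,"err deg",np.degrees((R.inv()*T).magnitude()))
E
python3 -c "
from h import *
plan([.5715,.211,.13],np.radians(-4.3),15)"
```

```text
[-0.0323, -0.017, 0.0067] [-0.0001, 0.0001, 0.0898]
[-0.0337, -0.014, 0.0067] [-0.0001, 0.0, 0.0898]
[-0.0348, -0.0109, 0.0067] [-0.0001, 0.0, 0.0898]
[-0.0356, -0.0078, 0.0067] [-0.0001, 0.0001, 0.0898]
[-0.0362, -0.0045, 0.0067] [-0.0001, 0.0, 0.0898]
[-0.0364, -0.0013, 0.0067] [-0.0001, 0.0, 0.0898]
[-0.0364, 0.002, 0.0067] [-0.0001, 0.0001, 0.0898]
[-0.0361, 0.0052, 0.0067] [-0.0001, 0.0, 0.0898]
[-0.0355, 0.0085, 0.0067] [-0.0001, 0.0, 0.0898]
[-0.0346, 0.0116, 0.0067] [-0.0, 0.0001, 0.0898]
[-0.0334, 0.0147, 0.0067] [-0.0001, 0.0, 0.0898]
[-0.0319, 0.0176, 0.0067] [-0.0, 0.0001, 0.0898]
[-0.0302, 0.0204, 0.0067] [-0.0, 0.0, 0.0898]
[-0.0283, 0.023, 0.0067] [-0.0001, 0.0001, 0.0898]
[-0.0261, 0.0254, 0.0068] [-0.0, 0.0, 0.0898]
end [0.57151788 0.21104474 0.12999406] err deg 0.0035879216193387487
```

Emit:
move_arm([
  {"translation": [-0.0323,-0.017,0.0067],"dr": [0,0,0.09],"gripper": -1},
  {"translation": [-0.0337,-0.014,0.0067],"dr": [0,0,0.09],"gripper": -1},
  {"translation": [-0.0348,-0.0109,0.0067],"dr": [0,0,0.09],"gripper": -1},
  {"translation": [-0.0356,-0.0078,0.0067],"dr": [0,0,0.09],"gripper": -1},
  {"translation": [-0.0362,-0.0045,0.0067],"dr": [0,0,0.09],"gripper": -1},
], squeeze=40)

```text
clock: 0.62
tcp_pos: [0.314, 0.4673, 0.1973]
orientation: [0.367, 0.93, -0.0, 0.0]
force: [0.7, 0.6, 0.2]
finger_gap: 0.999
```

Emit:
move_arm([
  {"translation": [-0.0364,-0.0013,0.0067],"dr": [0,0,0.09],"gripper": -1},
  {"translation": [-0.0364,0.002,0.0067],"dr": [0,0,0.09],"gripper": -1},
  {"translation": [-0.0361,0.0052,0.0067],"dr": [0,0,0.09],"gripper": -1},
  {"translation": [-0.0355,0.0085,0.0067],"dr": [0,0,0.09],"gripper": -1},
  {"translation": [-0.0346,0.0116,0.0067],"dr": [0,0,0.09],"gripper": -1},
])

```text
clock: 1.03
tcp_pos: [0.4432, 0.3383, 0.1639]
orientation: [0.566, 0.824, 0.0, -0.0]
force: [0.7, 0.6, 0.4]
finger_gap: 1.0
```

Emit:
move_arm([
  {"translation": [-0.0334,0.0147,0.0067],"dr": [0,0,0.09],"gripper": -1},
  {"translation": [-0.0319,0.0176,0.0067],"dr": [0,0,0.09],"gripper": -1},
  {"translation": [-0.0302,0.0204,0.0067],"dr": [0,0,0.09],"gripper": -1},
  {"translation": [-0.0283,0.023,0.0067],"dr": [0,0,0.09],"gripper": -1},
  {"translation": [-0.0261,0.0254,0.0067],"dr": [0,0,0.09],"gripper": -1},
])

```text
clock: 1.45
tcp_pos: [0.5721, 0.2094, 0.1303]
orientation: [0.736, 0.677, -0.0, -0.0]
force: [0.6, 1.1, 0.0]
finger_gap: 1.001
```

Emit:
move_arm([
  {"translation": [0,0,0],"dr": [0,0,0],"gripper": -1},
  {"translation": [0,0,0],"dr": [0,0,0],"gripper": -1},
  {"translation": [0,0,0],"dr": [0,0,0],"gripper": -1},
  {"translation": [0,0,0],"dr": [0,0,0],"gripper": -1},
  {"translation": [0,0,0],"dr": [0,0,0],"gripper": -1},
])

```text
clock: 1.87
tcp_pos: [0.5705, 0.212, 0.1311]
orientation: [0.733, 0.68, 0.0, 0.0]
force: [0.4, 0.0, -0.1]
finger_gap: 1.003
```

```bash
cat >> h.py <<'E'
def shot(tag,n,r,c,h,w,f):
    CAM.pop(n,None); im=cam(n)["img"][:,:,::-1][r:r+h,c:c+w]
    cv2.imwrite(f"pics/{tag}.png",cv2.resize(im,None,fx=f,fy=f,interpolation=cv2.INTER_CUBIC))
E
python3 - <<'E'
from h import *
shot("b1","side",170,190,150,180,4); shot("b2","top",120,120,150,180,4)
plan([.5715,.211,.05],np.radians(-4.3),5)
E
```

```text
[-0.0002, 0.0002, 0.0162] [0.0001, -0.0, -0.0002]
[-0.0002, 0.0002, 0.0162] [0.0001, -0.0001, -0.0002]
[-0.0001, 0.0002, 0.0163] [0.0001, -0.0, -0.0003]
[-0.0002, 0.0002, 0.0162] [0.0001, -0.0001, -0.0002]
[-0.0001, 0.0001, 0.0163] [0.0001, -0.0, -0.0003]
end [0.57148815 0.21103085 0.04995343] err deg 0.0036036833827155766
```

View pics/b1.png

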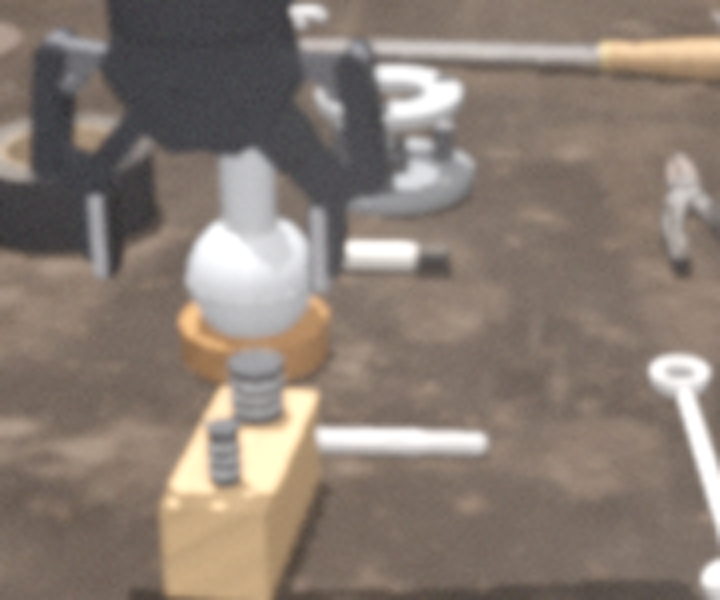

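View pics/b2.png

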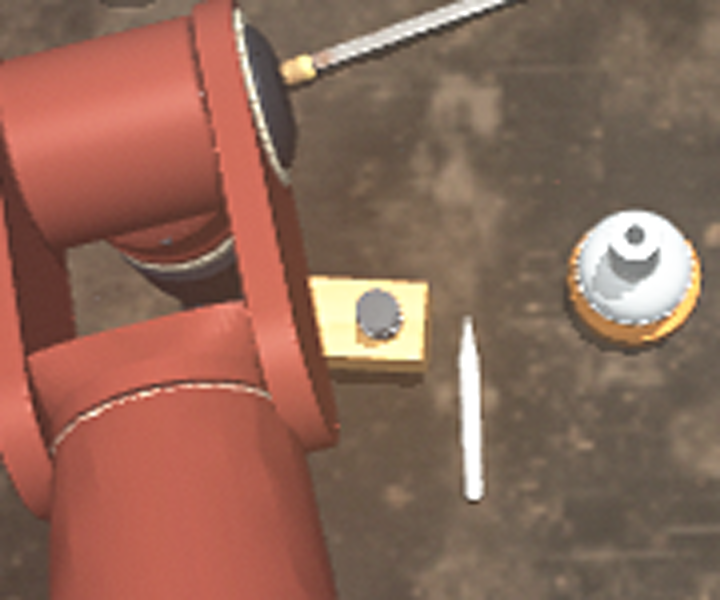

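The side view shows the open jaws (zoomed x 97 and 320) centred roughly over the thin plug (x 222) once perspective is allowed for. I'm descending now.

Emit:
move_arm([
  {"translation": [0,0,0.017],"dr": [0,0,0],"gripper": -1},
  {"translation": [0,0,0.017],"dr": [0,0,0],"gripper": -1},
  {"translation": [0,0,0.017],"dr": [0,0,0],"gripper": -1},
  {"translation": [0,0,0.016],"dr": [0,0,0],"gripper": -1},
  {"translation": [0,0,0.013],"dr": [0,0,0],"gripper": -1},
])

```text
clock: 2.38
tcp_pos: [0.5703, 0.2115, 0.0497]
orientation: [0.734, 0.679, -0.0, -0.0]
force: [-0.4, 0.1, -0.5]
finger_gap: 1.003
```

Run:
```python
from h import *
print(env.sense()["tcp_pos"])
shot("c1","side",190,190,130,140,5)
```

```text
[0.57034105 0.21145213 0.04967251]
```

View pics/c1.png

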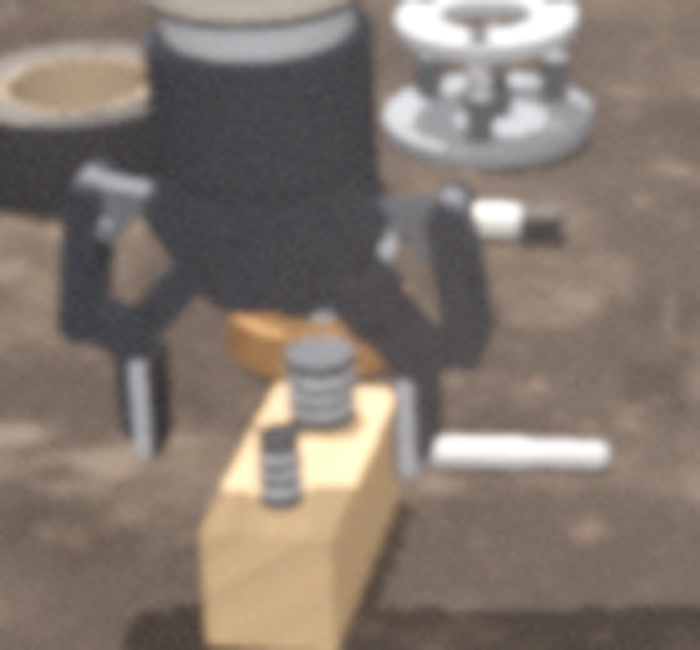

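Run:
```python
from h import *
c=cam("side")
for X in ([.5704,.2115,.063],[.5715,.211,.074],[.5715,.211,.046]):
    print(((proj(c,X)-[190,190]+.5)*5).round(1))
u=np.array([np.cos(-.075),np.sin(-.075),0])*.0425
for s in(-1,1): print(((proj(c,np.array([.5704,.2115,.063])+s*u)-[190,190]+.5)*5).round(1))
```

```text
[286.8 456.7]
[282.4 428.3]
[286.4 497.9]
[405.7 466. ]
[170.1 447.6]
```

The projections match the picture, so the pads are centred on the plug to about 1 mm. Closing the fingers.

Emit:
move_arm([
  {"translation": [0,0,0],"dr": [0,0,0],"gripper": 1},
  {"translation": [0,0,0],"dr": [0,0,0],"gripper": 1},
  {"translation": [0,0,0],"dr": [0,0,0],"gripper": 1},
  {"translation": [0,0,0],"dr": [0,0,0],"gripper": 1},
  {"translation": [0,0,0],"dr": [0,0,0],"gripper": 1},
], squeeze=40)

```text
clock: 2.9
tcp_pos: [0.5718, 0.2111, 0.0518]
orientation: [0.734, 0.679, 0.001, 0.0]
force: [0.4, -0.5, -0.4]
finger_gap: 0.299
```

Emit:
move_arm([
  {"translation": [0,0,0],"dr": [0,0,0],"gripper": 1},
  {"translation": [0,0,0],"dr": [0,0,0],"gripper": 1},
  {"translation": [0,0,0],"dr": [0,0,0],"gripper": 1},
  {"translation": [0,0,0],"dr": [0,0,0],"gripper": 1},
  {"translation": [0,0,0],"dr": [0,0,0],"gripper": 1},
])

```text
clock: 3.32
tcp_pos: [0.5717, 0.211, 0.0516]
orientation: [0.734, 0.679, 0.001, 0.0]
force: [-1.2, -1.0, 5.5]
finger_gap: 0.166
```

Gripped at gap 0.166. Lifting 150 mm.

Emit:
move_arm([
  {"translation": [0,0,-0.01],"dr": [0,0,0],"gripper": 1},
  {"translation": [0,0,-0.025],"dr": [0,0,0],"gripper": 1},
  {"translation": [0,0,-0.035],"dr": [0,0,0],"gripper": 1},
  {"translation": [0,0,-0.035],"dr": [0,0,0],"gripper": 1},
  {"translation": [0,0,-0.035],"dr": [0,0,0],"gripper": 1},
])

```text
clock: 3.73
tcp_pos: [0.5702, 0.2107, 0.1916]
orientation: [0.734, 0.679, -0.001, -0.001]
force: [1.0, 1.1, -0.5]
finger_gap: 0.169
```

Emit:
move_arm([
  {"translation": [0,0,-0.01],"dr": [0,0,0],"gripper": 1},
  {"translation": [0,0,0],"dr": [0,0,0],"gripper": 1},
  {"translation": [0,0,0],"dr": [0,0,0],"gripper": 1},
  {"translation": [0,0,0],"dr": [0,0,0],"gripper": 1},
  {"translation": [0,0,0],"dr": [0,0,0],"gripper": 1},
])

```text
clock: 4.15
tcp_pos: [0.5696, 0.2105, 0.1975]
orientation: [0.734, 0.679, -0.002, -0.001]
force: [-0.9, 0.4, -0.1]
finger_gap: 0.171
```

Run:
```python
from h import *
s=env.sense(); print(s["tcp_pos"],s["force"],s["finger_gap"])
shot("d1","side",120,190,180,140,4)
plan([.595,.004,.20],np.radians(-4.3),8)
```

```text
[0.5695697  0.21053574 0.19748258] [-0.93479782  0.41031747 -0.0537503 ] 0.17053993650755098
[-0.0255, 0.0052, -0.0003] [-0.0006, 0.0002, -0.0004]
[-0.0255, 0.0051, -0.0003] [-0.0006, 0.0002, -0.0004]
[-0.0255, 0.0051, -0.0003] [-0.0006, 0.0002, -0.0004]
[-0.0255, 0.0051, -0.0002] [-0.0006, 0.0002, -0.0004]
[-0.0255, 0.0051, -0.0003] [-0.0006, 0.0002, -0.0003]
[-0.0255, 0.0051, -0.0003] [-0.0005, 0.0002, -0.0004]
[-0.0255, 0.0051, -0.0002] [-0.0006, 0.0001, -0.0003]
[-0.0255, 0.0052, -0.0003] [-0.0005, 0.0002, -0.0004]
end [0.59503449 0.00402347 0.20004117] err deg 0.0015671070533946165
```

View pics/d1.png

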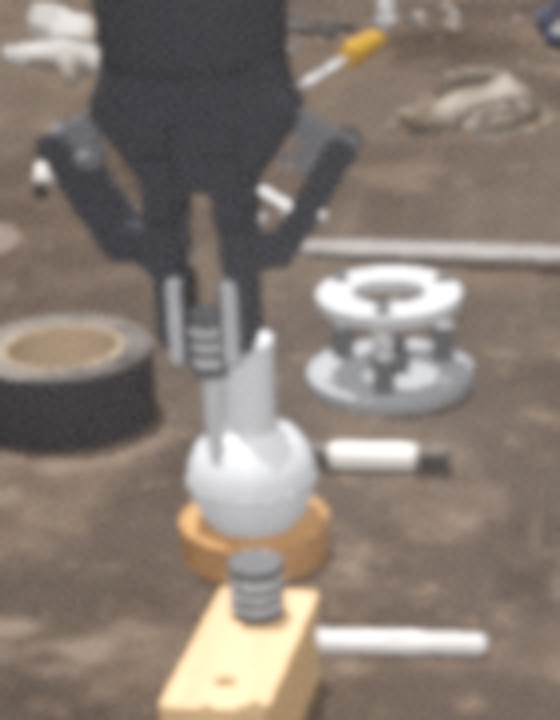

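The plug is held near vertical, with the head at (207,340) zoomed and the tip near (218,462). Moving over the flask.

Emit:
move_arm([
  {"translation": [-0.0255,0.005,0],"dr": [0,0,0],"gripper": 1},
  {"translation": [-0.0255,0.005,0],"dr": [0,0,0],"gripper": 1},
  {"translation": [-0.0255,0.005,0],"dr": [0,0,0],"gripper": 1},
  {"translation": [-0.0255,0.005,0],"dr": [0,0,0],"gripper": 1},
  {"translation": [-0.0255,0.005,0],"dr": [0,0,0],"gripper": 1},
])

```text
clock: 4.62
tcp_pos: [0.5853, 0.0808, 0.1989]
orientation: [0.734, 0.679, -0.001, -0.001]
force: [-0.8, 0.2, -0.7]
finger_gap: 0.16
```

Emit:
move_arm([
  {"translation": [-0.0255,0.005,0],"dr": [0,0,0],"gripper": 1},
  {"translation": [-0.0255,0.005,0],"dr": [0,0,0],"gripper": 1},
  {"translation": [-0.0255,0.005,0],"dr": [0,0,0],"gripper": 1},
  {"translation": [0,0,0],"dr": [0,0,0],"gripper": 1},
  {"translation": [0,0,0],"dr": [0,0,0],"gripper": 1},
])

```text
clock: 5.03
tcp_pos: [0.5945, 0.0035, 0.1992]
orientation: [0.735, 0.678, -0.001, -0.001]
force: [0.1, 0.6, -0.1]
finger_gap: 0.173
```

Run:
```python
from h import *
s=env.sense(); print(s["tcp_pos"],s["orientation"],s["force"],s["finger_gap"])
shot("e1","side",140,220,75,70,8)
shot("e2","top",120,210,130,140,5)
c=cam("side"); 
for z in (.2,.195,.151): print(((proj(c,[*s["tcp_pos"][:2],z])-[220,140]+.5)*8).round(1))
print(((proj(c,[.595,.004,.126])-[220,140]+.5)*8).round(1))
```

```text
[0.59452473 0.0034618  0.19916311] [ 0.73495939  0.67810972 -0.00075807 -0.0011493 ] [ 0.13024983  0.60615111 -0.13426299] 0.1729996666933192
[242.5 241.2]
[243.4 260. ]
[251.3 422.6]
[253.6 513.4]
```

View pics/e1.png

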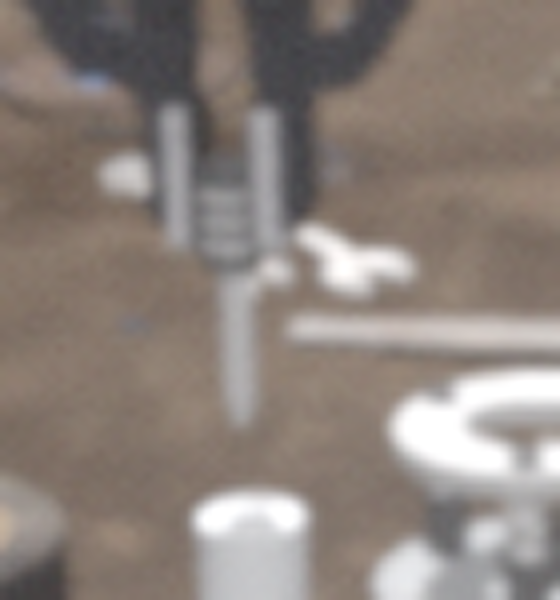

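View pics/e2.png

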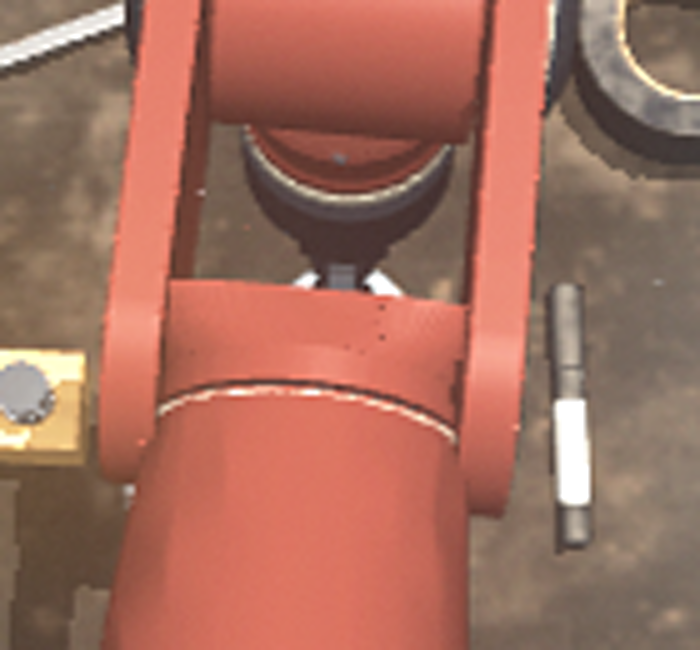

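The rod looks vertical with its tip at zoomed (240,425). The rim axis is at x≈251, so I need about 2.5 mm in −x (tool −y). I'll correct that, go down to just above the rim, and look again.

Emit:
move_arm([
  {"translation": [0,-0.0025,0.005],"dr": [0,0,0],"gripper": 1},
  {"translation": [0,0,0.008],"dr": [0,0,0],"gripper": 1},
  {"translation": [0,0,0.007],"dr": [0,0,0],"gripper": 1},
  {"translation": [0,0,0],"dr": [0,0,0],"gripper": 1},
  {"translation": [0,0,0],"dr": [0,0,0],"gripper": 1},
])

```text
clock: 5.55
tcp_pos: [0.5919, 0.0051, 0.1795]
orientation: [0.734, 0.679, -0.001, -0.001]
force: [0.2, 0.2, -0.5]
finger_gap: 0.166
```

Run:
```python
from h import *
s=env.sense(); print(s["tcp_pos"],s["orientation"],s["force"],s["finger_gap"])
shot("f1","side",160,220,60,70,9)
c=cam("side"); 
for z in (.131,.126): print(((proj(c,[.595,.004,z])-[220,160]+.5)*9).round(1))
```

```text
[0.59190629 0.0051443  0.17946667] [ 7.33914451e-01  6.79241006e-01 -7.24485302e-04 -8.41983788e-04] [ 0.18170673  0.17700327 -0.49622617] 0.16626833787813527
[284.3 377.5]
[285.3 397.6]
```

View pics/f1.png

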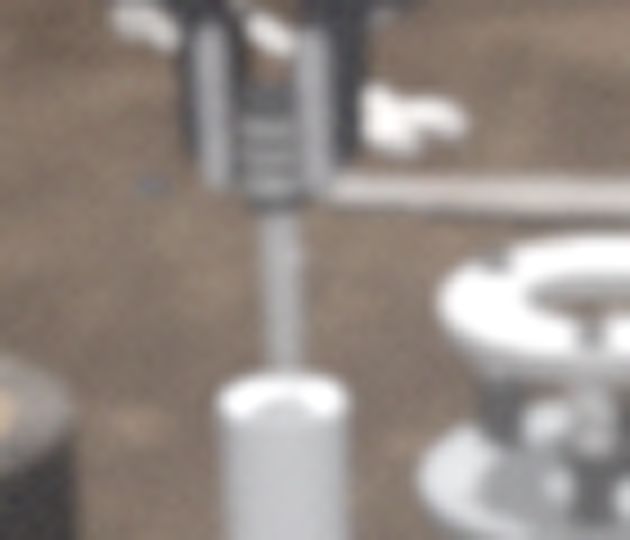

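The rod at x 285 lines up with the rim centre at 284. The tip row of about 373 matches a tip 5–6 mm above the rim with y centred. Lowering in.

Emit:
move_arm([
  {"translation": [0,0,0.003],"dr": [0,0,0],"gripper": 1},
  {"translation": [0,0,0.003],"dr": [0,0,0],"gripper": 1},
  {"translation": [0,0,0.003],"dr": [0,0,0],"gripper": 1},
  {"translation": [0,0,0.003],"dr": [0,0,0],"gripper": 1},
  {"translation": [0,0,0],"dr": [0,0,0],"gripper": 1},
])

```text
clock: 6.02
tcp_pos: [0.5922, 0.0046, 0.1678]
orientation: [0.734, 0.679, -0.0, -0.001]
force: [0.6, -0.1, -0.7]
finger_gap: 0.169
```

Run:
```python
from h import *
s=env.sense(); print(s["tcp_pos"],s["force"],s["torque"])
shot("g1","side",160,220,80,80,7)
```

```text
[0.59217235 0.00463014 0.16781545] [ 0.55873436 -0.08609248 -0.72055365] [ 0.00738423 -0.01912975 -0.01648333]
```

View pics/g1.png

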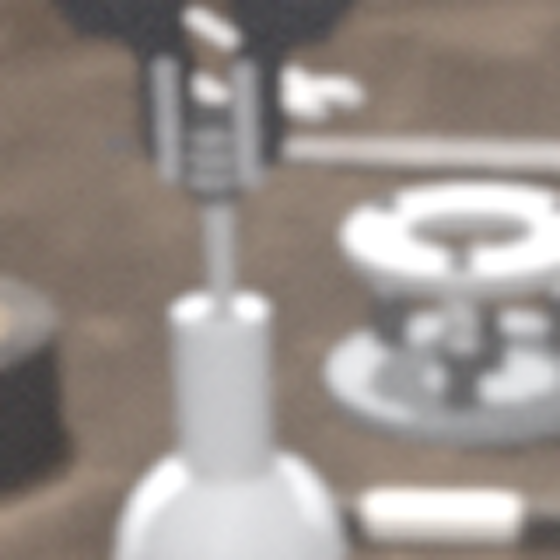

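The tip has entered the bore at (225,305) with no contact force. Continuing down.

Emit:
move_arm([
  {"translation": [0,0,0.005],"dr": [0,0,0],"gripper": 1},
  {"translation": [0,0,0.005],"dr": [0,0,0],"gripper": 1},
  {"translation": [0,0,0.005],"dr": [0,0,0],"gripper": 1},
  {"translation": [0,0,0.005],"dr": [0,0,0],"gripper": 1},
  {"translation": [0,0,0],"dr": [0,0,0],"gripper": 1},
])

```text
clock: 6.48
tcp_pos: [0.5918, 0.0046, 0.147]
orientation: [0.734, 0.679, -0.001, -0.001]
force: [0.7, -0.5, -0.5]
finger_gap: 0.169
```

Emit:
move_arm([
  {"translation": [0,0,0.004],"dr": [0,0,0],"gripper": 1},
  {"translation": [0,0,0.004],"dr": [0,0,0],"gripper": 1},
  {"translation": [0,0,0.003],"dr": [0,0,0],"gripper": 1},
  {"translation": [0,0,0],"dr": [0,0,0],"gripper": 1},
  {"translation": [0,0,0],"dr": [0,0,0],"gripper": 1},
])

```text
clock: 6.9
tcp_pos: [0.5925, 0.0046, 0.1375]
orientation: [0.734, 0.679, -0.0, -0.0]
force: [0.2, -0.0, -0.2]
finger_gap: 0.171
```

Run:
```python
from h import *
s=env.sense(); print(s["tcp_pos"],s["orientation"],s["force"],s["torque"])
shot("i1","side",160,220,80,80,7)
```

```text
[0.59248244 0.0045983  0.1374848 ] [ 7.34150238e-01  6.78987005e-01 -2.12773182e-04 -1.71631986e-04] [ 0.2405757  -0.0359085  -0.20573979] [-0.0097556   0.04381408  0.01583562]
```

View pics/i1.png

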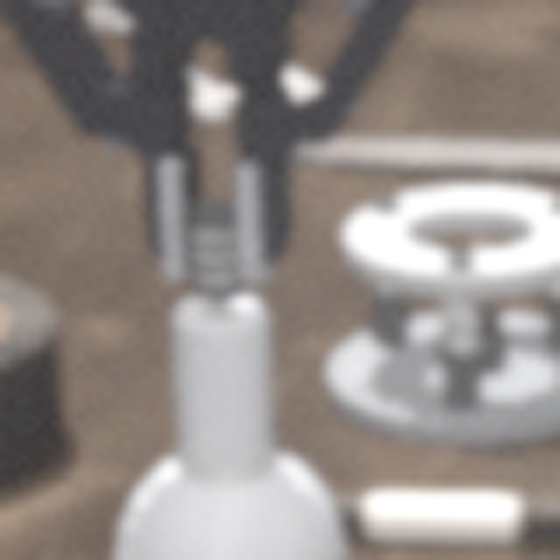

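Emit:
move_arm([
  {"translation": [0,0,0.002],"dr": [0,0,0],"gripper": 1},
  {"translation": [0,0,0.001],"dr": [0,0,0],"gripper": 1},
  {"translation": [0,0,0.001],"dr": [0,0,0],"gripper": 1},
  {"translation": [0,0,0],"dr": [0,0,0],"gripper": 1},
  {"translation": [0,0,0],"dr": [0,0,0],"gripper": 1},
])

```text
clock: 7.37
tcp_pos: [0.5926, 0.0046, 0.1337]
orientation: [0.734, 0.679, -0.0, -0.0]
force: [-0.6, -0.6, -1.8]
finger_gap: 0.168
```

Emit:
move_arm([
  {"translation": [0,0,0.001],"dr": [0,0,0],"gripper": 1},
  {"translation": [0,0,0.001],"dr": [0,0,0],"gripper": 1},
  {"translation": [0,0,0],"dr": [0,0,0],"gripper": 1},
  {"translation": [0,0,0],"dr": [0,0,0],"gripper": 1},
  {"translation": [0,0,0],"dr": [0,0,0],"gripper": 1},
])

```text
clock: 7.78
tcp_pos: [0.5926, 0.0046, 0.1317]
orientation: [0.734, 0.679, -0.0, -0.0]
force: [0.5, 0.2, 0.0]
finger_gap: 0.17
```

Emit:
move_arm([
  {"translation": [0,0,0.001],"dr": [0,0,0],"gripper": 1},
  {"translation": [0,0,0.001],"dr": [0,0,0],"gripper": 1},
  {"translation": [0,0,0],"dr": [0,0,0],"gripper": 1},
  {"translation": [0,0,0],"dr": [0,0,0],"gripper": 1},
  {"translation": [0,0,0],"dr": [0,0,0],"gripper": 1},
])

```text
clock: 8.2
tcp_pos: [0.5934, 0.0046, 0.131]
orientation: [0.734, 0.679, 0.001, 0.001]
force: [-0.3, -0.9, 6.0]
finger_gap: 0.167
```

Run:
```python
from h import *
s=env.sense(); print(s["tcp_pos"],s["orientation"],s["force"],s["torque"])
shot("j1","side",170,225,50,50,11)
```

```text
[0.59336301 0.00457872 0.13104535] [7.34119435e-01 6.79019775e-01 6.07172816e-04 6.57070642e-04] [-0.3132875  -0.94127481  6.01761488] [0.01622959 0.13267006 0.00183353]
```

View pics/j1.png

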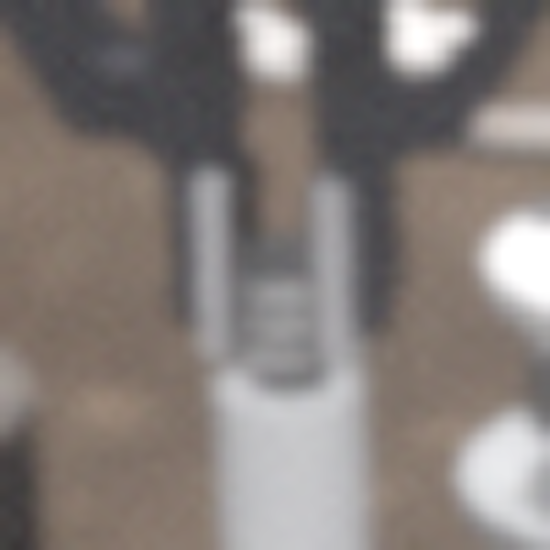

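Contact is at 6 N with TCP z=0.131, as predicted for seating. The head underside is at the rim (290,390). One more millimetre to be firm, then release.

Emit:
move_arm([
  {"translation": [0,0,0.001],"dr": [0,0,0],"gripper": 1},
  {"translation": [0,0,0.0005],"dr": [0,0,0],"gripper": 1},
  {"translation": [0,0,0],"dr": [0,0,0],"gripper": 1},
  {"translation": [0,0,0],"dr": [0,0,0],"gripper": 1},
  {"translation": [0,0,0],"dr": [0,0,0],"gripper": 1},
])

```text
clock: 8.67
tcp_pos: [0.594, 0.0045, 0.1309]
orientation: [0.734, 0.679, 0.001, 0.001]
force: [-2.0, -0.4, 10.1]
finger_gap: 0.167
```

Emit:
move_arm([
  {"translation": [0,0,0],"dr": [0,0,0],"gripper": -1},
  {"translation": [0,0,0],"dr": [0,0,0],"gripper": -1},
  {"translation": [0,0,0],"dr": [0,0,0],"gripper": -1},
  {"translation": [0,0,0],"dr": [0,0,0],"gripper": -1},
  {"translation": [0,0,0],"dr": [0,0,0],"gripper": -1},
])

```text
clock: 9.08
tcp_pos: [0.5922, 0.0047, 0.1276]
orientation: [0.734, 0.679, -0.0, -0.0]
force: [-0.5, -0.2, -0.1]
finger_gap: 0.862
```

Emit:
move_arm([
  {"translation": [0,0,0],"dr": [0,0,0],"gripper": -1},
  {"translation": [0,0,0],"dr": [0,0,0],"gripper": -1},
  {"translation": [0,0,0],"dr": [0,0,0],"gripper": -1},
  {"translation": [0,0,0],"dr": [0,0,0],"gripper": -1},
  {"translation": [0,0,0],"dr": [0,0,0],"gripper": -1},
])

```text
clock: 9.5
tcp_pos: [0.5926, 0.0046, 0.1283]
orientation: [0.734, 0.679, -0.0, -0.0]
force: [-0.2, -0.3, -0.0]
finger_gap: 1.0
```

Run:
```python
from h import *
s=env.sense(); print(s["tcp_pos"],s["orientation"],s["force"],s["finger_gap"])
shot("k1","side",170,220,80,80,7)
```

```text
[0.59263595 0.00461411 0.12829114] [ 7.34147405e-01  6.78990123e-01 -1.53697634e-05 -1.25480675e-05] [-0.23486374 -0.3351259  -0.00201152] 0.9999425192871053
```

View pics/k1.png

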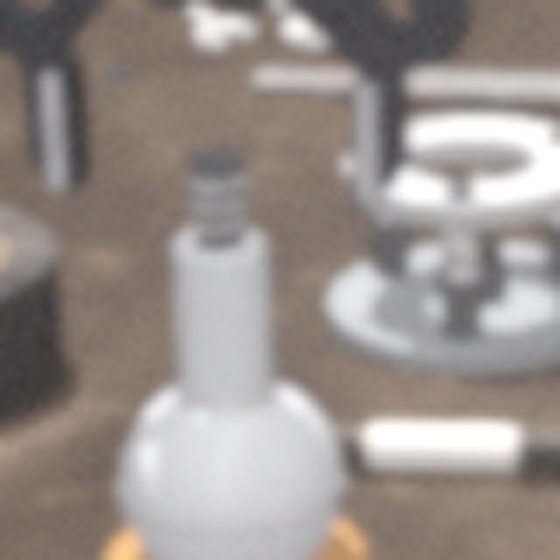

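The plug is in place: the head at (218,200) is sitting on the rim and the fingers are clear. Lowering 38 mm to the neck and gripping.

Emit:
move_arm([
  {"translation": [0,0,0.012],"dr": [0,0,0],"gripper": -1},
  {"translation": [0,0,0.012],"dr": [0,0,0],"gripper": -1},
  {"translation": [0,0,0.009],"dr": [0,0,0],"gripper": -1},
  {"translation": [0,0,0.005],"dr": [0,0,0],"gripper": -1},
  {"translation": [0,0,0],"dr": [0,0,0],"gripper": -1},
])

```text
clock: 9.97
tcp_pos: [0.5909, 0.0048, 0.0874]
orientation: [0.734, 0.679, -0.002, -0.002]
force: [-0.1, -0.1, -0.1]
finger_gap: 0.997
```

Emit:
move_arm([
  {"translation": [0,0,0],"dr": [0,0,0],"gripper": 1},
  {"translation": [0,0,0],"dr": [0,0,0],"gripper": 1},
  {"translation": [0,0,0],"dr": [0,0,0],"gripper": 1},
  {"translation": [0,0,0],"dr": [0,0,0],"gripper": 1},
  {"translation": [0,0,0],"dr": [0,0,0],"gripper": 1},
], squeeze=90)

```text
clock: 10.38
tcp_pos: [0.5934, 0.0045, 0.0912]
orientation: [0.734, 0.679, 0.001, 0.001]
force: [1.1, -0.2, 2.1]
finger_gap: 0.306
```

Emit:
move_arm([
  {"translation": [0,0,0],"dr": [0,0,0],"gripper": 1},
  {"translation": [0,0,0],"dr": [0,0,0],"gripper": 1},
  {"translation": [0,0,0],"dr": [0,0,0],"gripper": 1},
  {"translation": [0,0,0],"dr": [0,0,0],"gripper": 1},
  {"translation": [0,0,0],"dr": [0,0,0],"gripper": 1},
])

```text
clock: 10.8
tcp_pos: [0.5934, 0.0045, 0.0912]
orientation: [0.734, 0.679, 0.001, 0.001]
force: [2.1, -0.6, 4.6]
finger_gap: 0.299
```

Run:
```python
from h import *
s=env.sense(); print(s["tcp_pos"],s["orientation"],s["force"],s["finger_gap"])
shot("l1","side",150,210,110,100,5)
```

```text
[0.5933891  0.00452965 0.09119602] [7.34123790e-01 6.79015040e-01 5.87862159e-04 7.00556638e-04] [ 2.07490375 -0.6095122   4.59061561] 0.29919052078142216
```

View pics/l1.png

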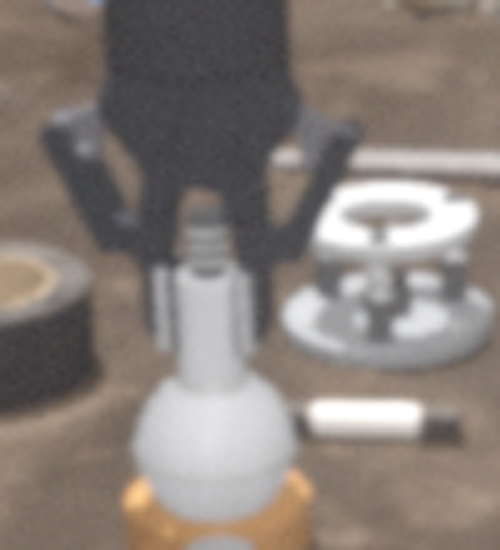

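The neck is held with the plug head seated (208,240). The gripper body sits about 8–10 mm above the plug. Lifting.

Emit:
move_arm([
  {"translation": [0,0,-0.005],"dr": [0,0,0],"gripper": 1},
  {"translation": [0,0,-0.01],"dr": [0,0,0],"gripper": 1},
  {"translation": [0,0,-0.02],"dr": [0,0,0],"gripper": 1},
  {"translation": [0,0,-0.025],"dr": [0,0,0],"gripper": 1},
  {"translation": [0,0,-0.025],"dr": [0,0,0],"gripper": 1},
])

```text
clock: 11.27
tcp_pos: [0.5905, 0.0049, 0.1739]
orientation: [0.734, 0.679, -0.002, -0.002]
force: [0.1, 0.3, -3.9]
finger_gap: 0.305
```

Emit:
move_arm([
  {"translation": [0,0,-0.02],"dr": [0,0,0],"gripper": 1},
  {"translation": [0,0,-0.01],"dr": [0,0,0],"gripper": 1},
  {"translation": [0,0,0],"dr": [0,0,0],"gripper": 1},
  {"translation": [0,0,0],"dr": [0,0,0],"gripper": 1},
  {"translation": [0,0,0],"dr": [0,0,0],"gripper": 1},
])

```text
clock: 11.68
tcp_pos: [0.5912, 0.0048, 0.2027]
orientation: [0.734, 0.679, -0.001, -0.002]
force: [0.4, 0.7, -5.0]
finger_gap: 0.303
```

Run:
```python
from h import *
s=env.sense(); print(s["tcp_pos"],s["orientation"],s["force"],s["torque"],s["finger_gap"])
shot("m1","side",90,200,150,120,4)
plan([.544,-.238,.205],None,10)
```

```text
[0.59123936 0.00480565 0.20274859] [ 0.73414179  0.67899279 -0.00139042 -0.00163824] [ 0.38959765  0.73292365 -5.0141384 ] [ 0.00396544  0.04792998 -0.03775993] 0.30325576468348864
[-0.0246, -0.0028, -0.0002] [-0.0005, -0.0, -0.0]
[-0.0246, -0.0028, -0.0002] [-0.0005, -0.0, -0.0]
[-0.0246, -0.0028, -0.0003] [-0.0005, -0.0, -0.0]
[-0.0246, -0.0028, -0.0002] [-0.0005, -0.0, -0.0]
[-0.0246, -0.0028, -0.0003] [-0.0005, -0.0, -0.0]
[-0.0245, -0.0028, -0.0003] [-0.0004, -0.0, -0.0]
[-0.0246, -0.0028, -0.0002] [-0.0005, -0.0, -0.0]
[-0.0245, -0.0028, -0.0003] [-0.0004, -0.0001, -0.0]
[-0.0246, -0.0029, -0.0002] [-0.0005, -0.0, -0.0]
[-0.0245, -0.0028, -0.0003] [-0.0004, -0.0001, -0.0]
end [ 0.54402481 -0.23798498  0.20502983] err deg 0.0027650880453511384
```

View pics/m1.png

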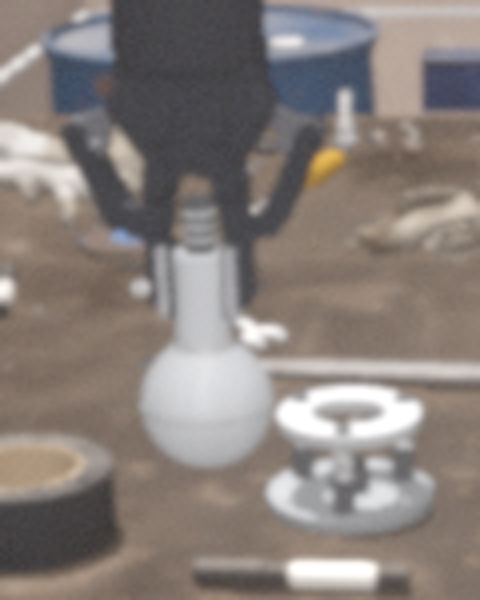

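Lifted cleanly at about 4.5 N. The flask is upright with the plug in. Moving over the stand.

Emit:
move_arm([
  {"translation": [-0.015,-0.0018,0],"dr": [0,0,0],"gripper": 1},
  {"translation": [-0.0245,-0.0028,0],"dr": [0,0,0],"gripper": 1},
  {"translation": [-0.0245,-0.0028,0],"dr": [0,0,0],"gripper": 1},
  {"translation": [-0.0245,-0.0028,0],"dr": [0,0,0],"gripper": 1},
  {"translation": [-0.0245,-0.0028,0],"dr": [0,0,0],"gripper": 1},
])

```text
clock: 12.15
tcp_pos: [0.5696, -0.1076, 0.203]
orientation: [0.734, 0.679, -0.001, -0.002]
force: [0.9, -0.3, -3.9]
finger_gap: 0.302
```

Emit:
move_arm([
  {"translation": [-0.0245,-0.0028,0],"dr": [0,0,0],"gripper": 1},
  {"translation": [-0.0245,-0.0028,0],"dr": [0,0,0],"gripper": 1},
  {"translation": [-0.0245,-0.0028,0],"dr": [0,0,0],"gripper": 1},
  {"translation": [-0.0245,-0.0028,0],"dr": [0,0,0],"gripper": 1},
  {"translation": [-0.0245,-0.0028,0],"dr": [0,0,0],"gripper": 1},
])

```text
clock: 12.57
tcp_pos: [0.5461, -0.2287, 0.2031]
orientation: [0.734, 0.679, -0.001, -0.002]
force: [1.0, 0.6, -3.8]
finger_gap: 0.305
```

Emit:
move_arm([
  {"translation": [-0.01,-0.001,0],"dr": [0,0,0],"gripper": 1},
  {"translation": [0,0,0],"dr": [0,0,0],"gripper": 1},
  {"translation": [0,0,0],"dr": [0,0,0],"gripper": 1},
  {"translation": [0,0,0],"dr": [0,0,0],"gripper": 1},
  {"translation": [0,0,0],"dr": [0,0,0],"gripper": 1},
])

```text
clock: 12.98
tcp_pos: [0.5457, -0.2367, 0.2048]
orientation: [0.734, 0.68, 0.0, -0.001]
force: [0.0, -0.1, -4.2]
finger_gap: 0.302
```

Run:
```python
from h import *
s=env.sense(); print(s["tcp_pos"],s["orientation"],s["force"],s["torque"],s["finger_gap"])
shot("n1","side",90,230,140,120,4.2)
c=cam("side")
for z in (.16,.064): print(((proj(c,[.5456,-.2385,z])-[230,90]+.5)*4.2).round(1))
```

```text
[ 0.54571887 -0.23666581  0.2048121 ] [ 7.33666735e-01  6.79509273e-01  8.05174195e-05 -5.13277646e-04] [ 0.03065939 -0.06001372 -4.16685838] [-0.03441187  0.00887679  0.04598608] 0.30201705388310285
[239.2 278.2]
[242.1 430.4]
```

View pics/n1.png

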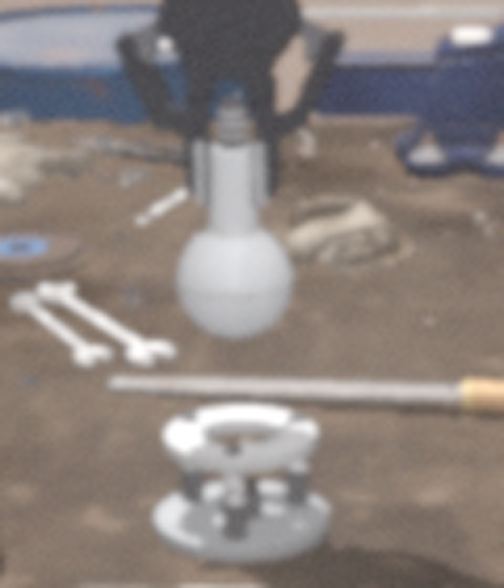

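Bulb centre is at zoomed (235,281) and the ring centre at (240,430). The calibrated vertical predicts bulb x≈237.5, so I need about 1.3 mm in −x. Going down to about 8 mm above contact.

Emit:
move_arm([
  {"translation": [-0.001,-0.0013,0.012],"dr": [0,0,0],"gripper": 1},
  {"translation": [0,0,0.02],"dr": [0,0,0],"gripper": 1},
  {"translation": [0,0,0.02],"dr": [0,0,0],"gripper": 1},
  {"translation": [0,0,0.01],"dr": [0,0,0],"gripper": 1},
  {"translation": [0,0,0],"dr": [0,0,0],"gripper": 1},
])

```text
clock: 13.45
tcp_pos: [0.542, -0.2371, 0.1389]
orientation: [0.734, 0.679, -0.001, -0.004]
force: [-0.6, 0.9, -4.4]
finger_gap: 0.308
```

Run:
```python
from h import *
s=env.sense(); print(s["tcp_pos"],s["orientation"],s["force"],s["torque"],s["finger_gap"])
shot("o1","side",135,240,95,95,6); shot("o2","top",130,300,120,150,5)
c=cam("side")
for z in (.0964,.064): print(((proj(c,[.5456,-.2385,z])-[240,135]+.5)*6).round(1))
```

```text
[ 0.54201672 -0.23712546  0.13892741] [ 0.73392911  0.67921604 -0.00105389 -0.0035391 ] [-0.62574121  0.86013723 -4.40150511] [-0.01545744  0.06518558 -0.00029439] 0.3084056300248731
[284.5 272.9]
[285.9 344.9]
```

View pics/o1.png

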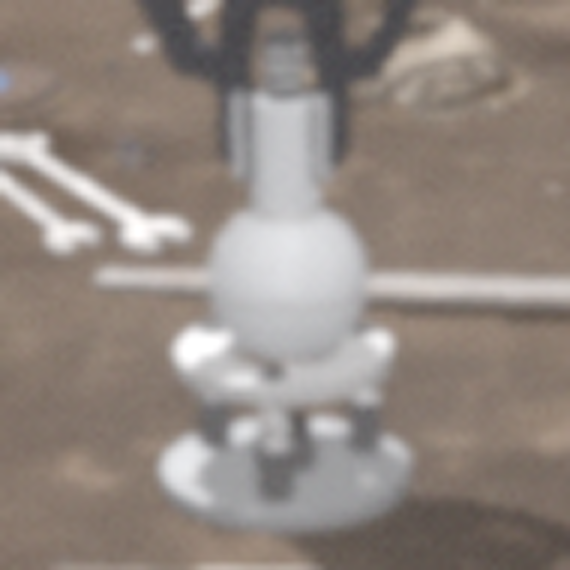

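View pics/o2.png

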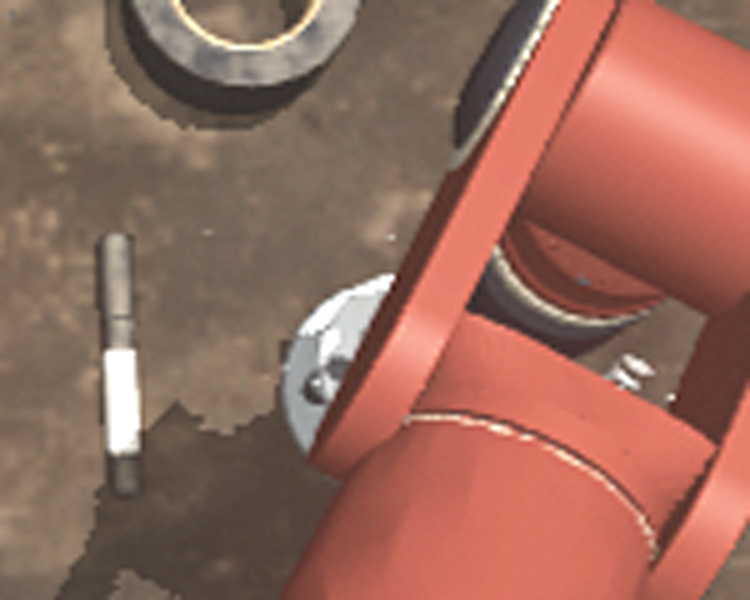

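Emit:
move_arm([
  {"translation": [0,0,0],"dr": [0,0,0],"gripper": 1},
  {"translation": [0,0,0],"dr": [0,0,0],"gripper": 1},
  {"translation": [0,0,0],"dr": [0,0,0],"gripper": 1},
  {"translation": [0,0,0],"dr": [0,0,0],"gripper": 1},
  {"translation": [0,0,0],"dr": [0,0,0],"gripper": 1},
])

```text
clock: 13.97
tcp_pos: [0.5445, -0.239, 0.144]
orientation: [0.734, 0.679, 0.0, 0.001]
force: [0.9, 0.1, -4.4]
finger_gap: 0.306
```

Run:
```python
from h import *
s=env.sense(); print(s["tcp_pos"],s["orientation"],s["force"],s["torque"],s["finger_gap"])
shot("p1","side",135,240,95,95,6)
```

```text
[ 0.54450967 -0.23904871  0.14399161] [7.34148297e-01 6.78988947e-01 1.38741487e-04 5.19525204e-04] [ 0.94649614  0.10675193 -4.42460641] [ 0.00469032 -0.00332028 -0.01406826] 0.3057402264947813
```

View pics/p1.png

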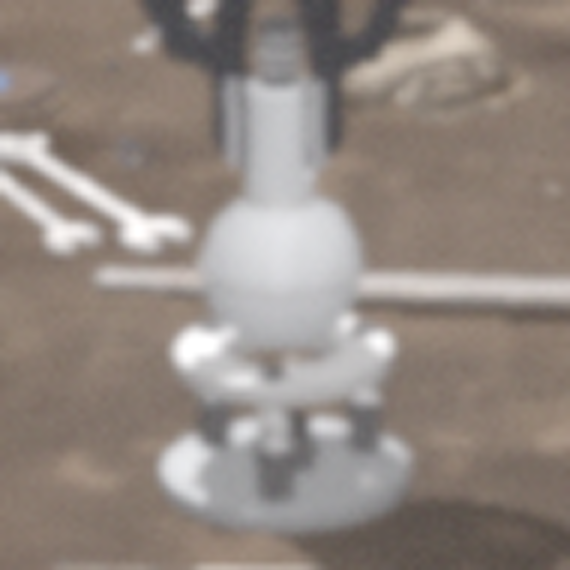

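Settled: bulb centre x≈280 against ring x≈283, under 1 mm off. Lowering to contact.

Emit:
move_arm([
  {"translation": [0,-0.0007,0.003],"dr": [0,0,0],"gripper": 1},
  {"translation": [0,0,0.003],"dr": [0,0,0],"gripper": 1},
  {"translation": [0,0,0.002],"dr": [0,0,0],"gripper": 1},
  {"translation": [0,0,0.001],"dr": [0,0,0],"gripper": 1},
  {"translation": [0,0,0],"dr": [0,0,0],"gripper": 1},
])

```text
clock: 14.43
tcp_pos: [0.5437, -0.2386, 0.1344]
orientation: [0.734, 0.679, 0.0, -0.0]
force: [0.5, 2.0, -2.5]
finger_gap: 0.299
```

Emit:
move_arm([
  {"translation": [0,0,0.001],"dr": [0,0,0],"gripper": 1},
  {"translation": [0,0,0.001],"dr": [0,0,0],"gripper": 1},
  {"translation": [0,0,0],"dr": [0,0,0],"gripper": 1},
  {"translation": [0,0,0],"dr": [0,0,0],"gripper": 1},
  {"translation": [0,0,0],"dr": [0,0,0],"gripper": 1},
])

```text
clock: 14.85
tcp_pos: [0.5439, -0.2387, 0.133]
orientation: [0.734, 0.679, 0.0, 0.0]
force: [-0.3, 3.1, 3.5]
finger_gap: 0.306
```

Run:
```python
from h import *
s=env.sense(); print(s["tcp_pos"],s["orientation"],s["force"],s["torque"],s["finger_gap"])
shot("q1","side",135,240,95,95,6)
```

```text
[ 0.54389405 -0.23874331  0.1329509 ] [7.34120387e-01 6.79019190e-01 3.06710440e-04 3.20607017e-04] [-0.3191073   3.0622394   3.48352836] [0.51426495 0.19516864 0.01686634] 0.3062020424621302
```

View pics/q1.png

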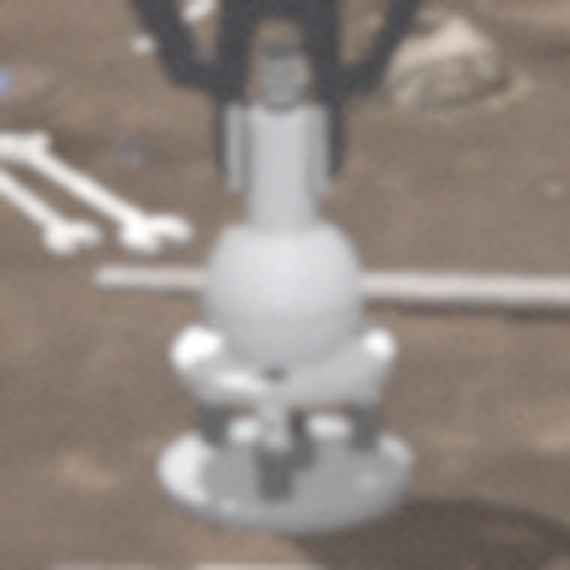

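Contact came at the predicted height. The lateral force of +3 N in y says the flask wants to sit about 1 mm towards +y, so I'll ease that way and press a little.

Emit:
move_arm([
  {"translation": [0.001,0,0],"dr": [0,0,0],"gripper": 1},
  {"translation": [0,0,0.002],"dr": [0,0,0],"gripper": 1},
  {"translation": [0,0,0.002],"dr": [0,0,0],"gripper": 1},
  {"translation": [0,0,0],"dr": [0,0,0],"gripper": 1},
  {"translation": [0,0,0],"dr": [0,0,0],"gripper": 1},
], squeeze=110)

```text
clock: 15.32
tcp_pos: [0.5441, -0.238, 0.1287]
orientation: [0.734, 0.679, 0.0, 0.001]
force: [0.8, 1.5, 4.3]
finger_gap: 0.3
```

Run:
```python
from h import *
s=env.sense(); print(s["tcp_pos"],s["orientation"],s["force"],s["torque"],s["finger_gap"])
```

```text
[ 0.54407881 -0.23800862  0.12867731] [7.34132325e-01 6.79006115e-01 2.53601069e-04 6.00661559e-04] [0.82896998 1.52937773 4.31852986] [ 0.29965134 -0.12371508  0.00471429] 0.29965259587811816
```

The ring is moving down. Continuing.

Emit:
move_arm([
  {"translation": [0.0005,0,0.003],"dr": [0,0,0],"gripper": 1},
  {"translation": [0,0,0.003],"dr": [0,0,0],"gripper": 1},
  {"translation": [0,0,0.003],"dr": [0,0,0],"gripper": 1},
  {"translation": [0,0,0.002],"dr": [0,0,0],"gripper": 1},
  {"translation": [0,0,0],"dr": [0,0,0],"gripper": 1},
])

```text
clock: 15.73
tcp_pos: [0.5442, -0.2379, 0.1185]
orientation: [0.734, 0.679, 0.0, 0.001]
force: [-0.4, 2.3, 9.0]
finger_gap: 0.301
```

Emit:
move_arm([
  {"translation": [0,0,0.001],"dr": [0,0,0],"gripper": 1},
  {"translation": [0,0,0.001],"dr": [0,0,0],"gripper": 1},
  {"translation": [0,0,0.001],"dr": [0,0,0],"gripper": 1},
  {"translation": [0,0,0],"dr": [0,0,0],"gripper": 1},
  {"translation": [0,0,0],"dr": [0,0,0],"gripper": 1},
])

```text
clock: 16.15
tcp_pos: [0.5443, -0.2379, 0.1163]
orientation: [0.734, 0.679, 0.0, 0.001]
force: [-1.0, 2.7, 9.7]
finger_gap: 0.302
```

Run:
```python
from h import *
s=env.sense(); print(s["tcp_pos"],s["orientation"],s["force"],s["torque"],s["finger_gap"])
shot("r1","side",135,240,95,95,6)
```

```text
[ 0.54432485 -0.23790291  0.11626778] [7.34148989e-01 6.78987706e-01 5.40976418e-05 9.76681020e-04] [-0.97196589  2.65472606  9.70951483] [ 0.44102832  0.44175143 -0.04109563] 0.3024956183573492
```

View pics/r1.png

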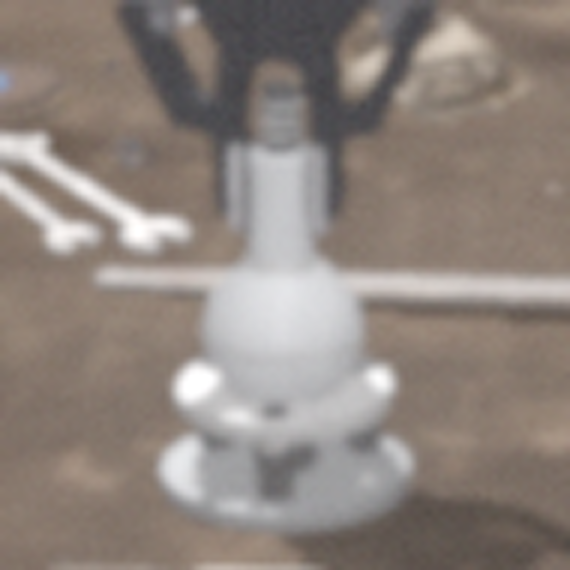

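The ring is level and about 16–17 mm down. Continuing to the stop and watching for the force step above about 13.5 N.

Emit:
move_arm([
  {"translation": [0.0005,0,0.001],"dr": [0,0,0],"gripper": 1},
  {"translation": [0,0,0.001],"dr": [0,0,0],"gripper": 1},
  {"translation": [0,0,0.001],"dr": [0,0,0],"gripper": 1},
  {"translation": [0,0,0.001],"dr": [0,0,0],"gripper": 1},
  {"translation": [0,0,0],"dr": [0,0,0],"gripper": 1},
])

```text
clock: 16.62
tcp_pos: [0.5445, -0.2378, 0.1131]
orientation: [0.734, 0.679, -0.0, 0.001]
force: [-3.4, 3.1, 13.3]
finger_gap: 0.303
```

Emit:
move_arm([
  {"translation": [0,0,0.001],"dr": [0,0,0],"gripper": 1},
  {"translation": [0,0,0],"dr": [0,0,0],"gripper": 1},
  {"translation": [0,0,0],"dr": [0,0,0],"gripper": 1},
  {"translation": [0,0,0],"dr": [0,0,0],"gripper": 1},
  {"translation": [0,0,0],"dr": [0,0,0],"gripper": 1},
])

```text
clock: 17.03
tcp_pos: [0.5446, -0.2379, 0.113]
orientation: [0.734, 0.679, -0.0, 0.001]
force: [-4.9, 3.4, 16.7]
finger_gap: 0.301
```

TCP z has stopped at 0.113 while the force rises, so the ring is at the hard stop. Adding a little margin.

Emit:
move_arm([
  {"translation": [0,0,0.001],"dr": [0,0,0],"gripper": 1},
  {"translation": [0,0,0.001],"dr": [0,0,0],"gripper": 1},
  {"translation": [0,0,0],"dr": [0,0,0],"gripper": 1},
  {"translation": [0,0,0],"dr": [0,0,0],"gripper": 1},
  {"translation": [0,0,0],"dr": [0,0,0],"gripper": 1},
])

```text
clock: 17.45
tcp_pos: [0.5449, -0.2381, 0.1129]
orientation: [0.734, 0.679, -0.0, 0.002]
force: [-7.6, 4.5, 23.7]
finger_gap: 0.296
```

Emit:
move_arm([
  {"translation": [0,0,0],"dr": [0,0,0],"gripper": 1},
  {"translation": [0,0,0],"dr": [0,0,0],"gripper": 1},
  {"translation": [0,0,0],"dr": [0,0,0],"gripper": 1},
  {"translation": [0,0,0],"dr": [0,0,0],"gripper": 1},
  {"translation": [0,0,0],"dr": [0,0,0],"gripper": 1},
])

```text
clock: 17.87
tcp_pos: [0.5449, -0.2381, 0.1129]
orientation: [0.734, 0.679, -0.0, 0.002]
force: [-7.2, 4.6, 24.0]
finger_gap: 0.3
```

Run:
```python
from h import *
s=env.sense(); print(s["tcp_pos"],s["orientation"],s["force"],s["torque"],s["finger_gap"])
shot("u1","side",135,240,95,95,6)
c=cam("side")
print([((proj(c,[.5456,-.2385,z])-[240,135]+.5)*6).round(1) for z in (.064,.044,.068,.148)])
```

```text
[ 0.5448525  -0.23809492  0.11288632] [ 7.34103919e-01  6.79035192e-01 -2.94746698e-04  1.59912605e-03] [-7.19531715  4.63620933 23.96914968] [ 0.85945327  1.68873926 -0.07426968] 0.2999131392894245
[array([285.9, 344.9]), array([286.7, 388.6]), array([285.7, 336.1]), array([282.2, 155.3])]
```

View pics/u1.png

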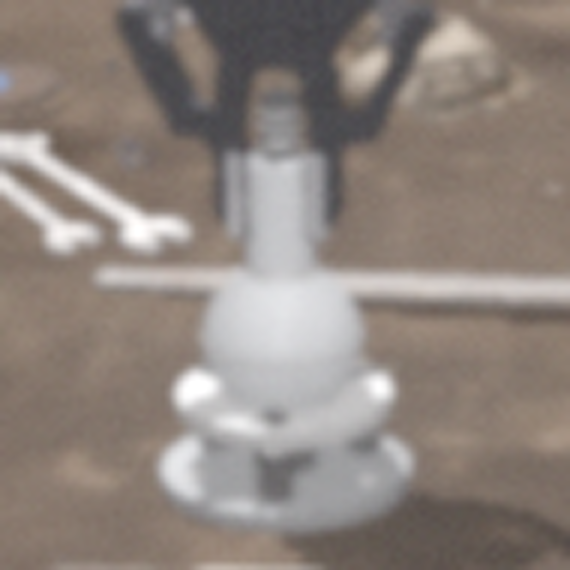

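The ring edge moved from row 348 to 390, 42 px against 43.7 px predicted for 20 mm. The plug head is on the rim (280,150), the flask is upright and seated, and the push is steady at 24 N. Handing in.

```bash
python3 -c "
from workcell import env
print(env.finish_job())"
```

```text
the job is handed in; nothing more can be done
None
```

I plugged the flask in the rest ring, moved it by the neck to the test stand and pressed the sprung ring down. I handed the job in at about 18 s, still holding the flask down.

- **Plug:** the thin plug went in freely, without jamming. It was pressed home with about 10 N, and in the last picture its head sits on the rim.
- **Ring at the stop:** the gripper stopped at z = 0.113, 20 mm below where the flask first touched. Commanding it further down only raised the force, to a steady 24 N against the roughly 13 N the spring needs. In the picture the ring dropped 42 px, against 43.7 px expected for the full 20 mm.
- **Touching the stand:** only the flask was on the stand, with the gripper well above it.

**Checks that did not agree:**
- **Sideways force:** about 8.5 N remained at the end (-7 N in x, +4.6 N in y). The flask still looked upright and seated in the picture.
- **Gripper position:** the cameras and the robot's own reading differed by about 2 mm, so I aligned by the pictures.

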